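# Close the refractometer's lid and lock it with the detent knob

### The job

Close the hinged lid on top of the bench refractometer fully, then turn the black wing knob on its sloping front clockwise until it clicks past its detent and the bolt has locked over the lid; stop at the click and do not force the knob on beyond it. Let go, and leave the brown bottle and the conical flask beside the instrument standing where they are.

Things in the scene. Friction and masses are not known exactly. Their poses are not given: they have to be found in the camera images.
- refractometer: White bench instrument, fixed, 255 x 220 x 115 mm. Origin on the bench under it; x from its front to its back, z up. In its frame: front at x = -130 mm, 40 mm high; from there a panel slopes up at 30 degrees from level to the flat deck (x = 0 to 125, 115 mm high). The wing knob is mid-panel. A dark bolt guide, 38 mm wide, 34 mm high, stands on the deck at x = 4 to 34; the lid is behind it.
- lid (a joint): Angle of the lid, rad: 0 = shut on the deck, growing as it opens up and backward; starts at 0.7 to 1.2. A plain steel plate without handle, 70 mm from hinge to free edge, 84 mm wide, 10 mm thick. Its stiff hinge (0.14 N m of friction) holds it wherever it is left; push it shut with the closed fingers from behind and above.
- lid_hinge (a point): On the lid's hinge axis, mid-width; in the refractometer's frame at x = 110, y = 0, z = 126 mm. The axis runs along the refractometer's y. This frame turns with the lid: its -x axis points from the hinge to the free edge, its z axis out of the lid's outer face, which lies 7 mm from the axis.
- knob_grip (a point): On the wing knob's axis, 35 mm out of the panel: a grip's TCP goes here. z: the knob's axis, out of the panel. x: along the straight wing, 46 mm long, 14 mm wide; its top is 6 mm beyond this point, its foot 24 mm below it, on a 52 mm disc 7 mm high (on a 56 mm metal ring). The wing's ends look alike; its angle does not show where the click is.
- panel_mid (a point): Where the knob's axis leaves the panel: x = -65, y = 0, z = 77.5 mm in the refractometer's frame; z axis upright. The knob's axis leans 30 degrees from vertical towards the instrument's front. On the panel beside it: a flat display at y = +77 mm and a small fixed round cap, 12 mm high, at y = -83 mm.
- knob_foot (a point): On the knob's axis, 4 mm off the panel. Clockwise: looking at the panel. First the knob has an unknown 0.1 to 1.3 rad of lost motion, nearly free (0.04 N m). Then it takes its shaft along against a spring, to 0.25 to 0.35 N m at 0.3 rad, falling to nothing 0.6 rad after take-up: there the shaft jumps ahead 0.6 rad into its detent, the click, and the knob is nearly free again.
- knob_end (a point): End of the wing, 23 mm from the knob's axis, 35 mm out of the panel. Let go before the click, the knob springs back to the take-up point (no lost motion is left), so the last 0.6 rad or more must be turned in one grasp. After the click it turns nearly free for about 0.6 rad, then meets the shaft again; turning on from there forces it (0.65 N m at 0.2 rad).
- bolt (a joint): Travel of the bolt that the shaft drives, m: 0 at the start and through the lost motion, 0.006 at the click point, 0.012 at rest in the detent, its tip then over the lid's front edge; 0.010 per rad of shaft. Above 0.014 the knob has been forced.
- lid_back (a point): Middle of the lid's outer face (the face that looks up when shut and to the back when open), 50 mm from the hinge axis; z axis out of that face.
- bolt_tip (a point): Centre of the free end of the steel bolt (16 mm wide, 8 mm high), which slides backward out of the bolt guide along the refractometer's x; in its frame at x = 37 mm plus the travel, y = 0, z = 137.5 mm.
- amber_bottle: Bystander: brown bottle, 66 mm across, 150 mm high, left of the instrument; origin under its centre. Smaller unlisted glassware stands in front of the instrument, up to 75 mm high.
- flask: Bystander: conical glass flask, 76 mm across at the foot, 122 mm high, right of the instrument; origin under its centre.

How it is judged (in metres and radians):
On the way, in this order (a step that is already met when the one before it is completed fails the run):
1. the lid is shut (within 0.05 rad) (value of joint lid below 0.05 rad), for 0.2 s.
2. with the lid shut, the bolt has clicked home (10.8 to 13.2 mm) (value of joint lid below 0.05 rad and value of joint bolt between 0.0108 and 0.0132 m), for 0.2 s.
At the end, for the whole second after the job is handed in: The lid is shut (within 0.05 rad), the bolt rests at its clicked place over it (travel 10.8 to 13.2 mm, still), and the knob is released (all of step 2 and not (velocity of joint bolt above 0.003 m/s) and not (velocity of joint bolt below -0.003 m/s)); the robot touches nothing.
It fails at once if the knob is forced on beyond its click (bolt travel over 14 mm) (value of joint bolt above 0.014 m).
It fails at once if a listed bystander is shifted by more than 30 mm or tipped by more than 0.35 rad (distance of any of amber_bottle, flask from where it was at the start of the episode above 0.03 m or angle between any of amber_bottle, flask's own z axis and vertical above 0.35 rad).
It also fails if it takes over 72 s, if anything falls off the work surface, if the arm or the gripper's body presses on something with over 40 N, if the wrist force passes 120 N, or if a joint passes its speed limit or range.

### The arm

A 6-joint arm with a two-finger parallel gripper is mounted at the origin on the work surface. World frame = base frame: x ahead of the robot, y to its left, z up, the work surface at z = 0. Lengths are in mm, angles in rad, forces in N, time in s.
With the tool pointing down it reaches from about 400 to 925 mm from the base axis. Payload 12.5 kg.
Tool frame: the origin (TCP) lies between the finger pads, 19 mm behind the fingertips; this is the grasp point; z points along the fingers, y is the line along which they close (so a half turn about z gives the same grasp; the last joint's range is limited). The gripper opens to 95 mm and grips with 3 to 60 N. Pads are 20 mm wide; open, the fingers measure 119 mm over their backs; the gripper's body (75 mm by 180 mm) begins 59 mm behind the grasp point.
Start: joints at [-1.388, 0.491, 1.559, -0, 1.092, -0.106], TCP at [178.024, -599.126, 233.461] pointing down, gripper open.
Joint ranges: [-3.1, 3.1], [-0.84, 2.19], [0.05, 2.79], [-1.13, 4.28], [0.06, 2.93], [-2.69, 2.69]. Speed limits (rad/s): [2.22, 2.22, 2.79, 3.14, 3.14, 3.14].

### API

Orientations are given as [roll, pitch, yaw] about the fixed x, y, z axes, in that order (R = Rz(yaw) Ry(pitch) Rx(roll)).
In Python, from cell import env gives the robot as it stands.
- The arm moves only by the shell command python3 -m inch 'ROWS'. ROWS is JSON, a list of rows, each a list of 7 numbers: the turn, a rotation vector about the tool's x, y, z in rad, then the shift along the tool's x, y, z in cm, then the closure, from -1 (fully open) to 1 (shut). A call has 1 to 20 rows; each row shifts and turns the commanded pose from where the row before left it, along the tool's axes as they then stand; what a row does not reach is not made up. A row lasts 1/8 s, in which the tool goes at most 62.5 mm and 10.7 degrees, less where a joint would pass 70% of its speed; a pose out of reach is approached as far as the arm can. A call with a gripper value outside its range is refused whole. The fingers move at their own pace and stop on an object; the grip force is fixed at half the most. Time passes only in rows, so rows that do not move let the fingers close. It gives the time, the measured TCP pose, the force, the opening and the grip force at its end, in the units of the state.
- env.state(): the state, without advancing time (a new reading comes with each control period).
- env.read_camera(name): name is "scene" or "top"; returns a dict with "img" (480x640x3 uint8, red, green, blue), "depth" (480x640 float32, mm along the optical axis (not along the pixel's ray), 0 where there is no reading), "fx", "fy", "cx", "cy" (pixels), "position" and "orientation" of the camera in the world. Camera axes: x right, y down, z forward; pixel columns grow to the right and rows downward; lengths in mm; the calibration is good to about 2 mm. A picture is of the moment at which its call begins.
- env.job_done(): hands the job in; it is judged then, once.
Trained networks look in a picture, given as the dict that the camera call returned (one of the last four; its "shot" number tells which), for a name from the list of things; names that differ only in an ending like _2 or _b are one class to them, and where a whole thing is asked for, a point or a joint stands for the part that bears it (a point fixed in the world has none). Each returns a list of dicts, best first, with "score" (0 to 1); they miss things now and then, are a little off and sometimes report something else, mostly with a low value. They report only what shows in the picture. A call takes as long as a camera call.
- env.find_in(picture, target): "centre" ([x, y, z] in mm, in the coordinates of the camera as it stood for that picture, good to about 4 mm: the middle of the surface that is visible of it).
- env.trace(picture, target): "mask" (480x640 bool, what is visible of it).
The state is a dict: "t": time; "joints": joint angles; "qvel": joint speeds; "tau": joint torques, N m; "eef_pos": TCP position; "tcp_rot": TCP orientation; "ft_force": force on the tool from outside, world axes, zero at the start; "moment": the same for the moment, N m; "opening": opening from 0.0 (shut) to 1.0 (fully open); "grip_force": force on a finger pad.
Only numpy, scipy, OpenCV 4.12 (cv2) and the standard library are available. Lean on these libraries where they do the work, as an engineer would, in place of code of your own. Each camera call takes 0.05 s, during which the arm holds its last target. There are 200 camera calls.

## Working session

There is one attempt and no reset: what is moved stays moved. The work goes in short steps, Python scripts to look and compute and a shell command to move; the robot and the scene stay as the last step left them, time stands still between calls to the robot, and variables do not carry over. Pictures are saved under pics/ and viewed, at most 10 in all, crops included, and the job is handed in when it is done.

```bash
mkdir -p pics; cat > h.py <<'E'
import numpy as np, cv2
from cell import env
from scipy.spatial.transform import Rotation as R
def rot(o):
    o=np.array(o,float)
    if o.shape==(3,3): return o
    return R.from_euler('xyz',o).as_matrix() if o.size==3 else R.from_quat(o).as_matrix()
def cloud(p):
    d=p['depth'];v,u=np.mgrid[:480,:640]
    c=np.stack([(u-p['cx'])/p['fx']*d,(v-p['cy'])/p['fy']*d,d],-1)
    return c@rot(p['orientation']).T+np.array(p['position'])
def w(p,c): return rot(p['orientation'])@np.array(c)+np.array(p['position'])
E
python3 - <<'E'
from h import *
print(env.state())
for n in('scene','top'):
    p=env.read_camera(n);cv2.imwrite(f'pics/{n}0.png',p['img'][...,::-1]);print(n,p['position'],p['orientation'],p['fx'])
    np.save(f'pics/{n}0.npy',cloud(p))
    for t in('refractometer','lid','knob_grip','lid_back','bolt','amber_bottle','flask'):
        for f in env.find_in(p,t)[:2]: print(t,round(f['score'],2),w(p,f['centre']).round(1))
        for f in env.trace(p,t)[:1]: np.save(f'pics/{n}_{t}.npy',f['mask']);print('  mask',f['score'],f['mask'].sum())
E
```

```text
{'t': 0.0, 'joints': array([-1.38758364e+00,  4.91533887e-01,  1.55944497e+00, -1.28725395e-05,
        1.09167974e+00, -1.05608706e-01]), 'qvel': array([ 8.90915594e-04,  4.21910636e-05,  1.35812517e-03, -1.79368389e-03,
       -1.82029978e-03, -6.33017763e-04]), 'tau': array([ 9.59865101e-04, -6.12643433e+01, -2.58177763e+01,  6.92922994e-02,
        4.82746842e-02, -1.13828701e-04]), 'eef_pos': array([ 177.9881407 , -598.89383262,  232.87922648]), 'tcp_rot': array([-3.14053145e+00, -1.01009911e-04,  2.88827280e-01]), 'ft_force': array([ 0.22939197, -0.23002784,  0.63466012]), 'moment': array([ 0.03492771,  0.02455574, -0.00314243]), 'grip_force': 0.0, 'opening': 1.003410368196255}
scene [ 942.11411629 -583.91597468  869.4042389 ] [-2.36519014  0.012153    0.51536015] 571.1815121298953
refractometer 0.77 [579.9 -23.6  99.8]
  mask 0.96 15640
lid 0.89 [629.6  29.8 154.6]
  mask 0.64 1456
knob_grip 0.84 [ 4.791e+02 -1.000e-01  9.840e+01]
knob_grip 0.35 [544.   21.6 143.7]
  mask 0.87 592
lid_back 0.55 [633.2  37.1 160.1]
  mask 0.94 1461
  mask 0.66 21
amber_bottle 0.59 [593.5 214.9 100.1]
  mask 0.92 1143
flask 0.73 [ 621.3 -175.4   50.7]
  mask 0.76 1909
top [ 459.59804617   34.27904567 1075.75065991] [-3.01140157  0.00567814 -1.55400514] 599.36356636593
refractometer 0.97 [546.2  22.4 112.5]
  mask 0.56 20735
lid 0.79 [626.8  32.1 161.4]
  mask 0.82 1691
knob_grip 0.89 [476.    2.6  94.3]
  mask 0.6 788
lid_back 0.8 [625.9  32.4 163.3]
  mask 0.66 1669
bolt 0.48 [540.   19.5 143.3]
  mask 0.62 102
amber_bottle 0.93 [578.5 216.9 105.5]
  mask 0.55 1465
flask 0.62 [ 595.9 -158.6   50.3]
  mask 0.67 1388
```

View pics/scene0.png

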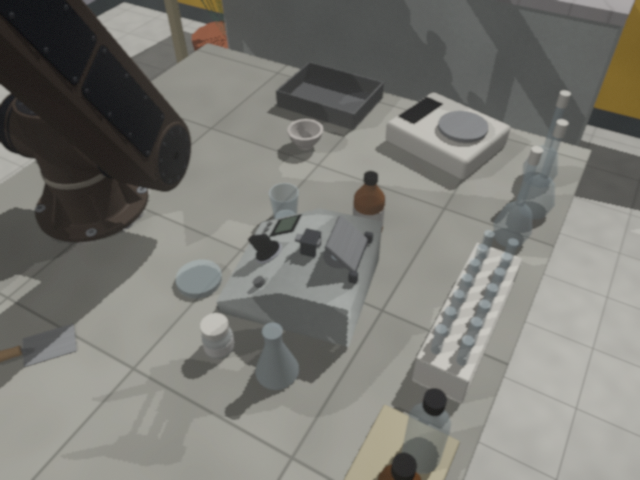

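View pics/top0.png

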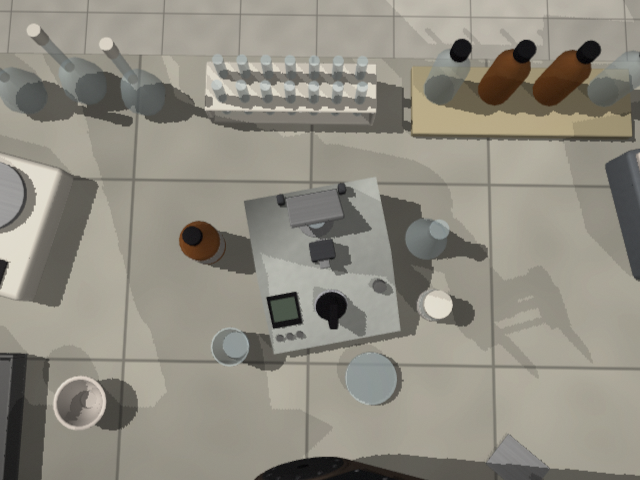

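```bash
python3 - <<'E'
import numpy as np,cv2
from scipy.optimize import least_squares
for n in('top','scene'):
    c=np.load(f'pics/{n}0.npy')
    m=np.load(f'pics/{n}_refractometer.npy')|np.load(f'pics/{n}_lid.npy')
    P=c[m]; 
    d=P[abs(P[:,2]-115)<3]; print('deck',len(d))
    if len(d)>50: print(cv2.minAreaRect(d[:,:2].astype(np.float32)),np.median(d[:,2]))
    # lid plane
    L=c[np.load(f'pics/{n}_lid.npy')]; L=L[L[:,2]>120]
    for _ in range(3):
        q=L.mean(0);u,s,vt=np.linalg.svd(L-q,full_matrices=False);L=L[abs((L-q)@vt[2])<4]
    nn=vt[2]*np.sign(vt[2][2]); print('lid',q.round(1),nn.round(3),'angle',np.arccos(nn[2]),'dir',np.arctan2(nn[1],nn[0]),L.min(0).round(),L.max(0).round())
    # panel plane, exclude knob region later by RANSAC
    A=P[(P[:,2]>45)&(P[:,2]<110)];best=None;rg=np.random.default_rng(0)
    for _ in range(500):
        a,b,e=A[rg.choice(len(A),3,False)];k=np.cross(b-a,e-a)
        if np.linalg.norm(k)<100: continue
        k/=np.linalg.norm(k); i=abs((A-a)@k)<2
        if abs(abs(k[2])-.866)<.06 and (best is None or i.sum()>best.sum()): best=i
    B=A[best];q=B.mean(0);vt=np.linalg.svd(B-q,full_matrices=False)[2];k=vt[2]*np.sign(vt[2][2]);print('panel',q,k,best.sum(),np.arccos(k[2]),'yaw',np.arctan2(-k[1],-k[0]))
    # knob
    K=c[np.load(f'pics/{n}_knob_grip.npy')];h=(K-q)@k;T=K[(h>36)&(h<46)]
    print('knob heights',np.percentile(h,[5,50,95]),'top',len(T),T.mean(0))
    X=np.array([k[2],0,-k[0]]) ;X/=np.linalg.norm(X);Y=np.cross(k,X)
    r=cv2.minAreaRect(np.stack([T@X,T@Y],-1).astype(np.float32));print(r)
    t=T-T.mean(0);v=np.linalg.svd(t,full_matrices=False)[2][0];print('wing dir',v)
E
```

```text
deck 7492
((557.1849975585938, 20.268653869628906), (227.3021240234375, 220.01219177246094), 11.360696792602539) 114.95857420643512
lid [628.   34.8 159.3] [0.712 0.141 0.688] angle 0.8127404342707705 dir 0.19581369495079068 [616.  -7. 152.] [639.  76. 167.]
panel [485.73674188  -0.90665899  79.26600063] [-0.48629163 -0.10043188  0.86800569] 5758 0.5196245069423423 yaw 0.20366264315407784
knob heights [ 7.40056232 12.01841635 46.17386217] top 196 [464.90103934   1.70408257 117.24437822]
((460.2282409667969, -11.52095890045166), (45.4393310546875, 14.377294540405273), 1.464245080947876)
wing dir [-0.89069071  0.02164939 -0.45409401]
deck 4161
((560.5772094726562, 22.543243408203125), (224.80322265625, 224.9093017578125), 11.374115943908691) 115.647308581115
lid [635.   32.  156.1] [0.711 0.258 0.654] angle 0.8578904410926813 dir 0.3475699487369097 [600.  -4. 128.] [668.  72. 180.]
panel [492.94162661 -15.55849729  80.99375688] [-0.48700805 -0.09845593  0.86783039] 2590 0.5199774385255795 yaw 0.19947632129349932
knob heights [ 4.95760108 18.93136284 44.94788418] top 135 [ 4.67884575e+02 -3.68551457e-01  1.17198510e+02]
((461.8720397949219, -11.372121810913086), (46.177833557128906, 13.56800365447998), 2.269843816757202)
wing dir [-0.88143429 -0.05904124 -0.46860189]
```

The scene view shows the knob at (263,246), the open lid at (348,243), the bottle at (370,200) and the flask at (275,355). In the top view the knob is at (331,308), the lid at (315,207), the bolt guide at (322,250), the bottle at (200,242) and the flask at (428,240). The network detections agree with both pictures. Next I'll refine the instrument frame.

```bash
python3 - <<'E'
import numpy as np,cv2
yaw=.199;ex=np.array([np.cos(yaw),np.sin(yaw),0]);ey=np.array([-np.sin(yaw),np.cos(yaw),0])
for n in('top','scene'):
    c=np.load(f'pics/{n}0.npy');P=c[np.load(f'pics/{n}_refractometer.npy')]
    D=P[(abs(P[:,2]-115)<2.5)];a,b=D@ex,D@ey
    h,e=np.histogram(a,np.arange(520,690,5));print(n,dict(zip(e[:-1],h)));print('y ext',np.percentile(b,[1,99]))
    k=-.49*ex*1.0+np.array([0,0,.0]);k=np.array([-.5*ex[0],-.5*ex[1],.866])
    u=np.array([.866*ex[0],.866*ex[1],.5]) # up the slope
    A=P[(P[:,2]>45)&(P[:,2]<110)];o=np.median(A@k);hh=A@k
    hist,e=np.histogram(hh,np.arange(hh.min(),hh.max(),.5));o=e[hist.argmax()]+.25
    K=c[np.load(f'pics/{n}_knob_grip.npy')];q=K@k-o;T=K[(q>38)&(q<45)]
    print('panel off',o,'top h',np.median(T@k-o),len(T),'rect',cv2.minAreaRect(np.stack([T@u,T@ey],-1).astype(np.float32)))
    print(' mid x from plane: xmid at z=77.5:',(77.5*.866-o)/.5)
    L=c[np.load(f'pics/{n}_lid.npy')];L=L[L[:,2]>122];la,lz=L@ex,L[:,2]
    print('lid line',np.polyfit(la,lz,1),'max z',np.percentile(lz,98),'x at top',la[lz>np.percentile(lz,95)].mean(),'y',np.percentile(L@ey,[1,50,99]))
E
```

```text
top {np.int64(520): np.int64(0), np.int64(525): np.int64(14), np.int64(530): np.int64(145), np.int64(535): np.int64(311), np.int64(540): np.int64(322), np.int64(545): np.int64(286), np.int64(550): np.int64(285), np.int64(555): np.int64(287), np.int64(560): np.int64(310), np.int64(565): np.int64(275), np.int64(570): np.int64(302), np.int64(575): np.int64(327), np.int64(580): np.int64(344), np.int64(585): np.int64(316), np.int64(590): np.int64(288), np.int64(595): np.int64(273), np.int64(600): np.int64(268), np.int64(605): np.int64(209), np.int64(610): np.int64(204), np.int64(615): np.int64(214), np.int64(620): np.int64(205), np.int64(625): np.int64(210), np.int64(630): np.int64(194), np.int64(635): np.int64(211), np.int64(640): np.int64(205), np.int64(645): np.int64(174), np.int64(650): np.int64(173), np.int64(655): np.int64(286), np.int64(660): np.int64(169), np.int64(665): np.int64(0), np.int64(670): np.int64(0), np.int64(675): np.int64(0), np.int64(680): np.int64(0)}
y ext [-198.42708492   17.67150681]
panel off -169.4639154517582 top h 43.18310711822264 147 rect ((450.821716308593
[... 944 characters left out ...]
64(630): np.int64(135), np.int64(635): np.int64(131), np.int64(640): np.int64(121), np.int64(645): np.int64(99), np.int64(650): np.int64(114), np.int64(655): np.int64(176), np.int64(660): np.int64(236), np.int64(665): np.int64(68), np.int64(670): np.int64(0), np.int64(675): np.int64(0), np.int64(680): np.int64(0)}
y ext [-199.14531705   18.22047044]
panel off -169.5888240778715 top h 43.015203886321245 102 rect ((452.5252380371094, -90.7978515625), (13.568757057189941, 46.16450500488281), 82.3425521850586)
 mid x from plane: xmid at z=77.5: 473.407648155743
lid line [   0.80347592 -346.57333331] max z 178.61681104303375 x at top 621.7380995405513 y [-132.84358587  -95.18577382  -49.3846403 ]
```

```bash
python3 -m inch '[[0,0,0.09,0,0,-1,1],[0,0,0,3.49,-3.33,0,1],[0,0,0,3.49,-3.33,0,1],[0,0,0,3.49,-3.33,0,1],[0,0,0,3.49,-3.33,0,1],[0,0,0,3.49,-3.33,0,1],[0,0,0,3.49,-3.33,0,1],[0,0,0,3.49,-3.33,0,1],[0,0,0,3.49,-3.33,0,1],[0,0,0,3.49,-3.33,0,1],[0,0,0,3.49,-3.33,0,1],[0,0,0,3.49,-3.33,0,1],[0,0,0,3.49,-3.33,0,1],[0,0,0,3.49,-3.33,0,1],[0,0,0,3.49,-3.33,0,1],[0,0,0,3.49,-3.33,0,1],[0,0,0,3.49,-3.33,0,1],[0,0,0,0,0,0,1]]'; python3 -c "
from cell import env;print(env.state()['joints'])"
```

```text
t: 3.75
eef_pos: [621.2, 35.9, 242.9]
tcp_rot: [-3.141, 0.0, 0.202]
ft_force: [-0.3, -0.4, 0.9]
opening: 0.004
grip_force: 0.0
[-4.84752395e-02  4.78165016e-01  1.55453639e+00  1.39756367e-04
  1.10894838e+00  1.32036776e+00]
```

```bash
python3 -m inch '[[0,0,0,-0.1,0.25,1.5,1],[0,0,0,0,0,1.5,1],[0,0,0,0,0,1,1],[0,0,0,0,0,0.5,1],[0,0,0,0,0,0.5,1],[0,0,0,0,0,0.5,1],[0,0,0,0,0,0.5,1],[0,0,0,0,0,0.5,1],[0,0,0,0,0,0.5,1],[0,0,0,0,0,0.5,1],[0,0,0,0,0,0.5,1]]'
```

```text
t: 5.12
eef_pos: [619.6, 30.8, 163.0]
tcp_rot: [3.142, 0.0, 0.199]
ft_force: [-1.4, 0.3, 2.7]
opening: 0.006
grip_force: 1.3
```

```bash
python3 -m inch '[[0,0,0,0,0,0.4,1],[0,0,0,0,0,0.4,1],[0,0,0,0,0,0.3,1],[0,0,0,0,0,0,1]]'
```

```text
t: 5.62
eef_pos: [619.9, 30.8, 152.2]
tcp_rot: [3.142, -0.0, 0.199]
ft_force: [0.2, 0.5, 0.6]
opening: 0.005
grip_force: 0.0
```

```bash
python3 -m inch '[[0,0,0,0,0,0.1,1],[0,0,0,0,0,0.1,1],[0,0,0,0,0,0,1]]'; python3 - <<'E'
from h import *
p=env.read_camera('scene');cv2.imwrite('pics/s1.png',cv2.resize(p['img'][150:350,180:440],(780,600),interpolation=2)[...,::-1])
E
```

```text
t: 6.0
eef_pos: [619.9, 30.9, 152.0]
tcp_rot: [3.141, -0.001, 0.199]
ft_force: [-6.5, -0.2, 16.9]
opening: 0.004
grip_force: 8.3
```

View pics/s1.png

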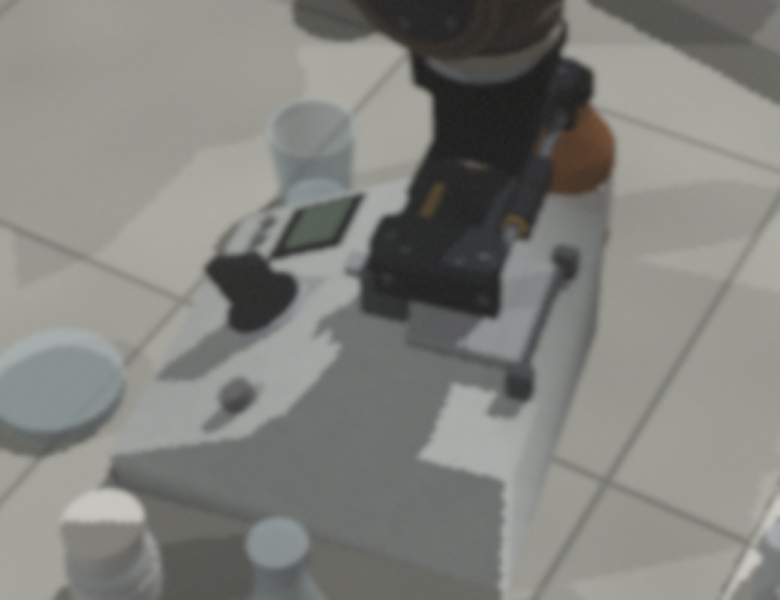

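The crop shows the lid lying flat on the deck (about (470,330)) under the fingertips, seated with 17 N. Now I'll retract, make a half turn, and head for the knob.

```bash
python3 -m inch '[[0,0,0,0,0,-1,1],[0,0,-0.185,0,0,-0.4,1],[0,0,-0.185,0,0,-0.4,1],[0,0,-0.185,0,0,-0.4,1],[0,0,-0.185,0,0,-0.4,1],[0,0,-0.185,0,0,-0.4,1],[0,0,-0.185,0,0,-0.4,1],[0,0,-0.185,0,0,-0.4,1],[0,0,-0.185,0,0,-0.4,1],[0,0,-0.185,0,0,-0.4,1],[0,0,-0.185,0,0,-0.4,1],[0,0,-0.185,0,0,-0.4,1],[0,0,-0.185,0,0,-0.4,1],[0,0,-0.185,0,0,-0.4,1],[0,0,-0.185,0,0,-0.4,1],[0,0,-0.185,0,0,-0.4,1],[0,0,-0.185,0,0,-0.4,1],[0,0,-0.182,0,0,-0.4,1],[0,0,0,0,0,0,1]]' && python3 -m inch '[[0,0,0,3.92,0.04,0,0],[0,0,0,3.92,0.04,0,0],[0,0,0,3.92,0.04,0,0],[0,0,0,3.92,0.04,0,0],[0,0,0,3.92,0.04,0,0],[0,-0.175,0,0,0,0,0],[0,-0.175,0,0,0,0,0],[0,-0.174,0,0,0,0,0],[0,0,0.14,0,0,0,0],[0,0,0,0,0,0,0]]'
cat > pl.py <<'E'
from h import *
yaw=.199;ex=np.array([np.cos(yaw),np.sin(yaw),0]);ey=np.array([-np.sin(yaw),np.cos(yaw),0]);Z=np.array([0,0,1.])
k=-.5*ex+.866*Z;u=.866*ex+.5*Z
def to(ang,h=0,G=457.8*ex-90.5*ey+109*Z):
    s=env.state();M=rot(s['tcp_rot']);a=ang
    x=-(u*np.cos(a)+ey*np.sin(a));W=np.stack([x,np.cross(-k,x),-k],1)
    print('turn',R.from_matrix(M.T@W).as_rotvec().round(3),'shift cm (in target axes)',(W.T@(G+h*k-s['eef_pos'])/10).round(2),'joints',s['joints'].round(2))
    print('f',s['ft_force'].round(1),'moment tool',(M.T@s['moment']).round(3),s['opening'],s['grip_force'])
E
python3 -c "
from pl import *
to(-.14,80)"
```

```text
t: 8.43
eef_pos: [619.9, 30.9, 228.6]
tcp_rot: [-3.141, 0.001, -2.944]
ft_force: [-0.3, -0.3, -0.5]
opening: 0.005
grip_force: 0.0
t: 9.68
eef_pos: [428.9, -0.9, 231.1]
tcp_rot: [3.059, 0.463, -3.102]
ft_force: [0.9, 0.0, 0.8]
opening: 0.499
grip_force: 0.0
turn [ 0.003 -0.055 -0.003] shift cm (in target axes) [ 2.76 -0.87  4.45] joints [-0.29  0.09  2.27  0.58  0.42 -2.41]
f [0.9 0.  0.8] moment tool [-0.014  0.081  0.047] 0.49916959909251357 0.0
```

```bash
python3 -m inch '[[0,-0.055,0,0,0,0,0],[0,0,0,1.38,-0.43,2.2,0],[0,0,0,1.38,-0.43,2.2,0],[0,0,0,0,0,0,0],[0,0,0,0,0,0,0]]';python3 - <<'E'
from pl import *
to(-.14,80)
p=env.read_camera('scene');c=cloud(p)
cv2.imwrite('pics/s2.png',cv2.resize(p['img'][150:350,180:440],(780,600),interpolation=2)[...,::-1])
E
```

```text
t: 10.3
eef_pos: [432.7, 2.6, 197.6]
tcp_rot: [3.071, 0.492, -3.104]
ft_force: [0.2, -0.2, -0.2]
opening: 0.499
grip_force: 0.0
turn [-0.01  -0.026 -0.002] shift cm (in target axes) [ 1.44 -0.96  1.33] joints [-0.27  0.17  2.34  0.85  0.28 -2.68]
f [ 0.2 -0.2 -0.2] moment tool [-0.054  0.131 -0.013] 0.4987659649589996 0.0
```

View pics/s2.png

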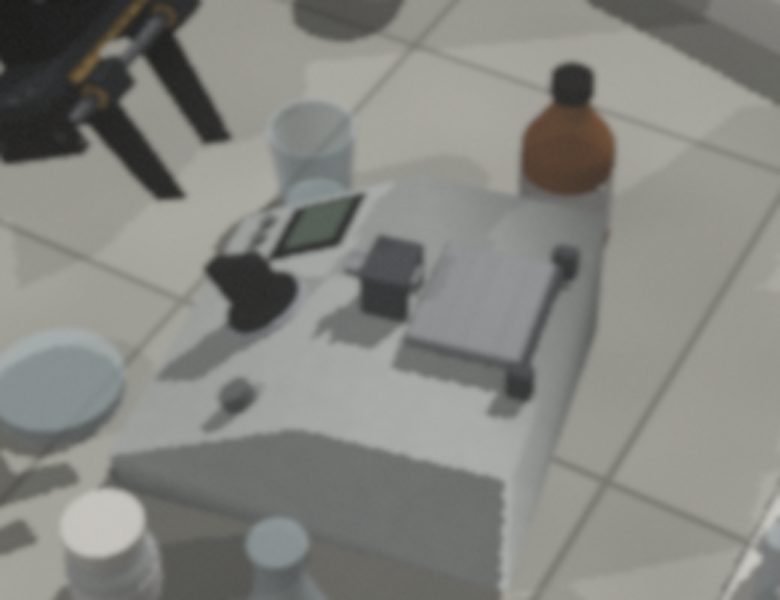

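The crop shows the gripper upper left, the lid flat, and the knob wing at (240,285), unobstructed. J6 is at its limit because the wrist is near singular, so I'll undo the half turn and take the other wrist branch.

```bash
sed -i 's/x=-(u\*np.cos(a)+ey\*np.sin(a))/x=(u*np.cos(a)+ey*np.sin(a))/' pl.py
python3 -m inch '[[0,0,0.185,0,0,0,0],[0,0,0.185,0,0,0,0],[0,0,0.185,0,0,0,0],[0,0,0.185,0,0,0,0],[0,0,0.185,0,0,0,0],[0,0,0.185,0,0,0,0],[0,0,0.185,0,0,0,0],[0,0,0.185,0,0,0,0],[0,0,0.185,0,0,0,0],[0,0,0.185,0,0,0,0],[0,0,0.185,0,0,0,0],[0,0,0.185,0,0,0,0],[0,0,0.185,0,0,0,0],[0,0,0.185,0,0,0,0],[0,0,0.185,0,0,0,0],[0,0,0.185,0,0,0,0],[0,0,0.182,0,0,0,0],[0,0,0,0,0,0,0]]'; python3 -c "
from pl import *
to(-.14,80)"
```

```text
t: 12.6
eef_pos: [432.5, 2.4, 197.8]
tcp_rot: [-3.072, -0.492, 0.037]
ft_force: [-0.0, 0.5, -0.3]
opening: 0.502
grip_force: 0.0
turn [ 0.011  0.026 -0.003] shift cm (in target axes) [-1.43  0.94  1.36] joints [-0.27  0.17  2.34  0.86  0.28  0.46]
f [-0.   0.5 -0.3] moment tool [-0.004 -0.254  0.006] 0.5017661880789246 0.0
```

Now I'll move on to the pregrasp in small steps.

```bash
python3 -m inch '[[0.011,0.026,0,0,0,0,0],[0,0,0,-0.3,0.2,0.3,0],[0,0,0,-0.3,0.2,0.3,0],[0,0,0,-0.3,0.2,0.3,0],[0,0,0,-0.3,0.2,0.3,0],[0,0,0,-0.2,0.1,0.1,0],[0,0,0,0,0,0,0]]'; python3 -c "
from pl import *
to(-.14,80)"
```

```text
t: 13.48
eef_pos: [427.2, -5.7, 178.6]
tcp_rot: [-3.059, -0.517, 0.035]
ft_force: [-0.0, -0.2, -0.3]
opening: 0.5
grip_force: 0.0
turn [-0.     0.    -0.003] shift cm (in target axes) [0.   0.05 0.04] joints [-0.32  0.21  2.39  1.25  0.26  0.01]
f [-0.  -0.2 -0.3] moment tool [ 0.001 -0.291 -0.001] 0.5001895717590834 0.0
```

```bash
python3 -m inch '[[0,0,0,0,0,0.8,0],[0,0,0,0,0,0.8,0],[0,0,0,0,0,0.8,0],[0,0,0,0,0,0.8,0],[0,0,0,0,0,0.8,0],[0,0,0,0,0,0,0]]'; python3 - <<'E'
from pl import *
to(-.14)
p=env.read_camera('scene')
cv2.imwrite('pics/s3.png',cv2.resize(p['img'][190:310,190:350],(800,600),interpolation=2)[...,::-1])
E
```

```text
t: 14.22
eef_pos: [446.9, -1.5, 143.7]
tcp_rot: [-3.059, -0.517, 0.034]
ft_force: [-0.1, -0.6, 0.1]
opening: 0.499
grip_force: 0.0
turn [-0.001  0.001 -0.004] shift cm (in target axes) [0.   0.06 4.01] joints [-0.29  0.32  2.39  1.72  0.24 -0.44]
f [-0.1 -0.6  0.1] moment tool [-0.03  -0.298 -0.018] 0.4993508793824214 0.0
```

View pics/s3.png

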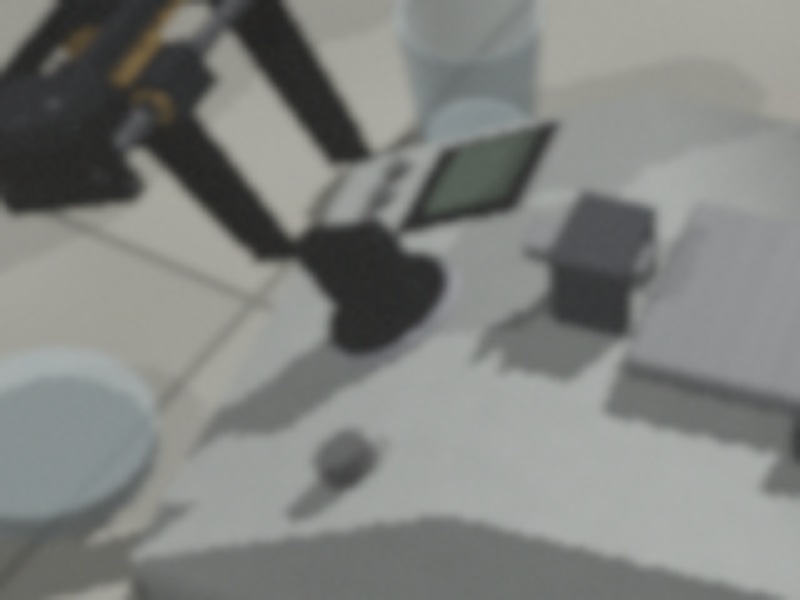

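The fingertips at (285,250) and (350,150) straddle the wing top at about (340,235). I'll go down and close.

```bash
python3 -m inch '[[0,0,0,0,0.05,0.7,0],[0,0,0,0,0,0.7,0],[0,0,0,0,0,0.7,0],[0,0,0,0,0,0.7,0],[0,0,0,0,0,0.6,0],[0,0,0,0,0,0.5,0],[0,0,0,0,0,0,0]]';python3 -c "
from pl import *
to(-.14)";  python3 -m inch '[[0,0,0,0,0,0,1],[0,0,0,0,0,0,1],[0,0,0,0,0,0,1],[0,0,0,0,0,0,1],[0,0,0,0,0,0,1]]';python3 -c "
from pl import *
to(-.14)"
```

```text
t: 15.15
eef_pos: [466.0, 1.8, 110.2]
tcp_rot: [-3.058, -0.517, 0.033]
ft_force: [-0.2, 0.1, 0.3]
opening: 0.5
grip_force: 0.0
turn [-0.001  0.    -0.004] shift cm (in target axes) [-0.    0.01  0.14] joints [-0.26  0.42  2.38  2.12  0.26 -0.83]
f [-0.2  0.1  0.3] moment tool [-0.036 -0.242 -0.002] 0.49951147788224415 0.0
t: 15.78
eef_pos: [465.8, 2.3, 110.2]
tcp_rot: [-3.057, -0.518, 0.033]
ft_force: [-1.0, 5.2, 2.6]
opening: 0.149
grip_force: 30.0
turn [-0.002 -0.    -0.004] shift cm (in target axes) [0.01 0.06 0.14] joints [-0.26  0.42  2.38  2.12  0.27 -0.83]
f [-1.   5.2  2.6] moment tool [ 0.945 -0.21   0.048] 0.14896339078855075 29.956282675266266
```

```bash
cat > m.py <<'E'
from pl import *
s=env.state();M=rot(s['tcp_rot']);x=M[:,0]
print('angle from u',round(float(np.arctan2(x@ey,x@u)),3),'mom',(M.T@s['moment']).round(3),'F',(M.T@s['ft_force']).round(1),'open',round(s['opening'],3),'j6',round(s['joints'][5],2))
E
for i in 1; do python3 -m inch '[[0,0,0.0,0,-0.08,0,1],[0,0,0,0,0,0,1]]' >/dev/null; python3 m.py; done
python3 -m inch '[[0,0,0.08,0,0,0,1],[0,0,0.08,0,0,0,1],[0,0,0,0,0,0,1]]'>/dev/null; python3 m.py
python3 -m inch '[[0,0,0.08,0,0,0,1],[0,0,0.08,0,0,0,1],[0,0,0,0,0,0,1]]'>/dev/null; python3 m.py
```

```text
angle from u -0.145 mom [-0.109 -0.242 -0.047] F [-0.   0.2 -4.4] open 0.146 j6 -0.83
angle from u -0.304 mom [-0.269 -0.201  0.119] F [ 0.1  0.5 -5.5] open 0.142 j6 -0.67
angle from u -0.463 mom [-0.649 -0.132  0.048] F [ 0.8  2.9 -6.3] open 0.146 j6 -0.51
```

```bash

python3 -m inch '[[0,0,0.08,0,0,0,1],[0,0,0.08,0,0,0,1],[0,0,0,0,0,0,1]]'>/dev/null; python3 m.py
python3 -m inch '[[0,0,0.08,0,0,0,1],[0,0,0.08,0,0,0,1],[0,0,0,0,0,0,1]]'>/dev/null; python3 m.py
```

```text
angle from u -0.623 mom [-0.857 -0.018  0.084] F [ 0.8  3.7 -6.3] open 0.145 j6 -0.35
angle from u -0.783 mom [-0.966  0.154  0.067] F [ 2.1  4.  -5.8] open 0.143 j6 -0.19
```

```bash

python3 -m inch '[[0,0,0.05,0,0,0,1],[0,0,0.05,0,0,0,1],[0,0,0,0,0,0,1]]'>/dev/null; python3 m.py
python3 -m inch '[[0,0,0.05,0,0,0,1],[0,0,0.05,0,0,0,1],[0,0,0,0,0,0,1]]'>/dev/null; python3 m.py
```

```text
angle from u -0.883 mom [-1.108  0.285  0.064] F [ 2.4  3.7 -6.4] open 0.143 j6 -0.09
angle from u -0.983 mom [-1.146  0.459  0.028] F [ 3.3  4.5 -6.6] open 0.144 j6 0.01
```

```bash

python3 -m inch '[[0,0,0.05,0,0,0,1],[0,0,0.05,0,0,0,1],[0,0,0,0,0,0,1]]'>/dev/null; python3 m.py
python3 -m inch '[[0,0,0.05,0,0,0,1],[0,0,0.05,0,0,0,1],[0,0,0,0,0,0,1]]'>/dev/null; python3 m.py
```

```text
angle from u -1.083 mom [-1.204  0.532  0.078] F [ 4.6  5.  -6. ] open 0.149 j6 0.11
angle from u -1.183 mom [-1.162  0.656  0.077] F [ 4.5  3.7 -6.5] open 0.15 j6 0.21
```

```bash

python3 -m inch '[[0,0,0.05,0,0,0,1],[0,0,0.05,0,0,0,1],[0,0,0,0,0,0,1]]'>/dev/null; python3 m.py
python3 - <<'E'
from pl import *
p=env.read_camera('top')
cv2.imwrite('pics/t4.png',cv2.resize(p['img'][160:340,220:430],(700,600),interpolation=2)[...,::-1])
E
```

```text
angle from u -1.283 mom [-1.21   0.859  0.107] F [ 4.4  3.8 -5.7] open 0.146 j6 0.31
```

View pics/t4.png

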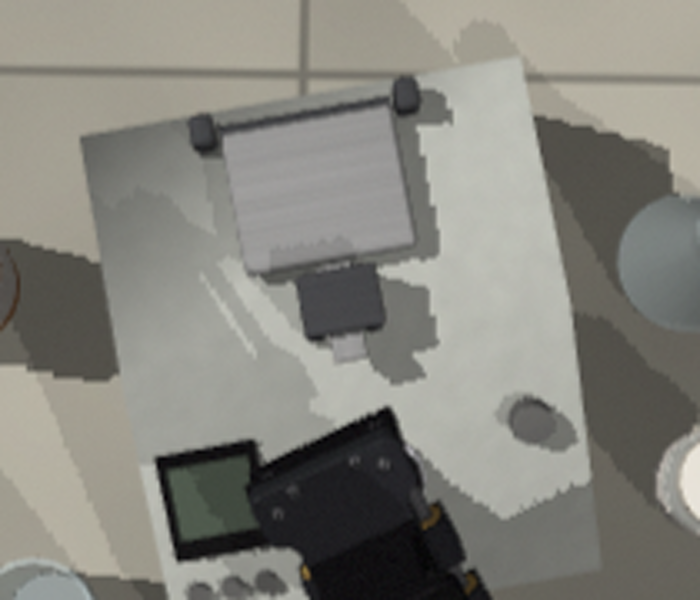

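The crop shows the lid shut and the bolt's tail still sticking out in front of the guide at (350,347), so the knob is still in its lost motion. I'll keep turning.

```bash

python3 -m inch '[[0,0,0.05,0,0,0,1],[0,0,0.05,0,0,0,1],[0,0,0,0,0,0,1]]'>/dev/null; python3 m.py
python3 -m inch '[[0,0,0.05,0,0,0,1],[0,0,0.05,0,0,0,1],[0,0,0,0,0,0,1]]'>/dev/null; python3 m.py
```

```text
angle from u -1.383 mom [-1.262  0.964 -0.083] F [ 6.2  5.6 -6. ] open 0.143 j6 0.41
angle from u -1.482 mom [-1.271  1.009 -0.112] F [ 6.5  4.9 -6.4] open 0.15 j6 0.51
```

```bash

python3 -m inch '[[0,0,0.05,0,0,0,1],[0,0,0.05,0,0,0,1],[0,0,0,0,0,0,1]]'>/dev/null; python3 m.py
python3 - <<'E'
from pl import *
p=env.read_camera('top');c=cloud(p);np.save('pics/t5.npy',c)
for f in env.find_in(p,'bolt')[:3]: print(f['score'],w(p,f['centre']),w(p,f['centre'])@ex)
E
```

```text
angle from u -1.582 mom [-1.225  1.203 -0.18 ] F [ 5.7  4.5 -6.3] open 0.146 j6 0.61
```

Take-up came at about -1.3: the moment went from +0.1 to -0.18 N m. The click should come near -1.9.

```bash

python3 -m inch '[[0,0,0.05,0,0,0,1],[0,0,0.05,0,0,0,1],[0,0,0,0,0,0,1]]'>/dev/null; python3 m.py
python3 -m inch '[[0,0,0.05,0,0,0,1],[0,0,0.05,0,0,0,1],[0,0,0,0,0,0,1]]'>/dev/null; python3 m.py
python3 -m inch '[[0,0,0.05,0,0,0,1],[0,0,0,0,0,0,1]]'>/dev/null; python3 m.py
```

```text
angle from u -1.683 mom [-1.171  1.322 -0.11 ] F [ 6.9  4.1 -6.3] open 0.144 j6 0.71
angle from u -1.783 mom [-1.117  1.387 -0.008] F [ 6.4  3.  -6.7] open 0.144 j6 0.81
angle from u -1.833 mom [-1.051  1.456  0.097] F [ 6.9  2.7 -6.3] open 0.147 j6 0.86
```

```bash

python3 -m inch '[[0,0,0.05,0,0,0,1],[0,0,0,0,0,0,1]]'>/dev/null; python3 m.py
python3 -m inch '[[0,0,0.05,0,0,0,1],[0,0,0,0,0,0,1]]'>/dev/null; python3 m.py
python3 - <<'E'
from pl import *
p=env.read_camera('top')
cv2.imwrite('pics/t6.png',cv2.resize(p['img'][160:340,220:430],(700,600),interpolation=2)[...,::-1])
E
```

```text
angle from u -1.883 mom [-0.978  1.47   0.112] F [ 7.6  4.  -5.6] open 0.144 j6 0.91
angle from u -1.933 mom [-0.984  1.463  0.051] F [ 7.   2.9 -6.8] open 0.146 j6 0.96
```

View pics/t6.png

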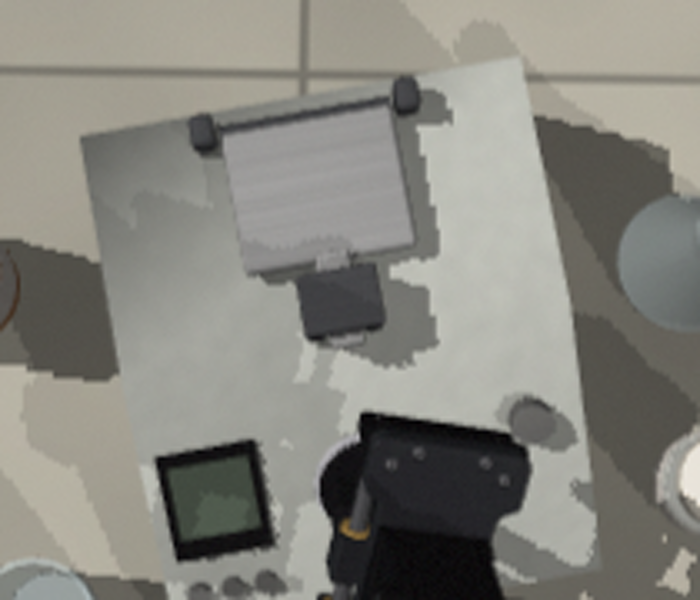

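The tip now shows over the lid edge at (333,258), but it sticks out only about 9 mm, so the bolt is near the click point and not home yet. I'll turn a little further and check it numerically.

```bash
cat > b.py <<'E'
from pl import *
p=env.read_camera('top')
I=np.linalg.inv(rot(p['orientation']))
def px(W): c=I@(W-np.array(p['position']));return [p['fx']*c[0]/c[2]+p['cx'],p['fy']*c[1]/c[2]+p['cy']]
g=cv2.cvtColor(p['img'],cv2.COLOR_RGB2GRAY).astype(np.float32)
xs=np.arange(-16,64,2.)
q=np.array([[px((540.5+x)*ex+(-90.3+y)*ey+141.5*Z) for y in(-4,-2,0,2,4)] for x in xs],np.float32)
v=cv2.remap(g,q[...,0],q[...,1],1).mean(1)
print([(int(x),int(a)) for x,a in zip(xs,v)])
E
python3 b.py
python3 -m inch '[[0,0,0.05,0,0,0,1],[0,0,0,0,0,0,1]]'>/dev/null; python3 m.py; python3 b.py
```

```text
[(-16, 185), (-14, 185), (-12, 186), (-10, 180), (-8, 159), (-6, 135), (-4, 108), (-2, 129), (0, 124), (2, 74), (4, 53), (6, 62), (8, 64), (10, 64), (12, 64), (14, 63), (16, 64), (18, 64), (20, 63), (22, 64), (24, 65), (26, 67), (28, 71), (30, 72), (32, 74), (34, 114), (36, 135), (38, 138), (40, 145), (42, 138), (44, 140), (46, 140), (48, 143), (50, 152), (52, 156), (54, 155), (56, 155), (58, 154), (60, 155), (62, 155)]
angle from u -1.983 mom [-0.743  1.465  0.16 ] F [ 7.4  2.2 -6.5] open 0.145 j6 1.01
[(-16, 186), (-14, 186), (-12, 186), (-10, 180), (-8, 158), (-6, 133), (-4, 114), (-2, 104), (0, 86), (2, 68), (4, 54), (6, 63), (8, 64), (10, 64), (12, 64), (14, 64), (16, 64), (18, 64), (20, 63), (22, 65), (24, 68), (26, 70), (28, 72), (30, 72), (32, 74), (34, 114), (36, 135), (38, 139), (40, 147), (42, 151), (44, 149), (46, 137), (48, 138), (50, 140), (52, 145), (54, 150), (56, 154), (58, 154), (60, 156), (62, 156)]
```

```bash

python3 -m inch '[[0,0,0.05,0,0,0,1],[0,0,0,0,0,0,1]]'>/dev/null; python3 m.py; python3 b.py
```

```text
angle from u -2.033 mom [-0.638  1.496  0.134] F [ 7.2  2.3 -6.2] open 0.148 j6 1.06
[(-16, 186), (-14, 186), (-12, 185), (-10, 177), (-8, 152), (-6, 127), (-4, 108), (-2, 101), (0, 92), (2, 65), (4, 53), (6, 63), (8, 65), (10, 64), (12, 64), (14, 63), (16, 64), (18, 64), (20, 64), (22, 66), (24, 69), (26, 70), (28, 71), (30, 72), (32, 74), (34, 114), (36, 136), (38, 139), (40, 147), (42, 151), (44, 152), (46, 148), (48, 137), (50, 140), (52, 142), (54, 145), (56, 151), (58, 154), (60, 156), (62, 156)]
```

It clicked: the bolt jumped ahead, the tail has gone and the tip is at x ≈ 48 mm, with the moment free. I'll release and back off.

```bash
python3 -m inch '[[0,0,0,0,0,0,0],[0,0,0,0,0,0,0],[0,0,0,0,0,0,0],[0,0,0,0,0,-0.8,0],[0,0,0,0,0,-0.8,0],[0,0,0,0,0,-1,0],[0,0,0,0,0,-1,0],[0,0,0,0,0,-1,0],[0,0,0,0,0,-1,0],[0,0,0,0,0,-1,0],[0,0,0,0,0,-1,0],[0,0,0,0,0,0,0],[0,0,0,0,0,0,0]]'; python3 b.py; python3 - <<'E'
from pl import *
p=env.read_camera('top')
cv2.imwrite('pics/t7.png',cv2.resize(p['img'][150:360,150:480],(800,509),interpolation=2)[...,::-1])
E
```

```text
t: 24.5
eef_pos: [428.8, -5.0, 175.8]
tcp_rot: [-2.665, 0.226, -1.78]
ft_force: [-0.2, -0.3, 0.1]
opening: 0.5
grip_force: 0.0
[(-16, 182), (-14, 182), (-12, 183), (-10, 176), (-8, 156), (-6, 135), (-4, 119), (-2, 113), (0, 106), (2, 81), (4, 63), (6, 69), (8, 71), (10, 70), (12, 70), (14, 70), (16, 71), (18, 71), (20, 69), (22, 70), (24, 70), (26, 69), (28, 69), (30, 72), (32, 73), (34, 112), (36, 133), (38, 137), (40, 144), (42, 149), (44, 149), (46, 145), (48, 134), (50, 136), (52, 139), (54, 142), (56, 148), (58, 151), (60, 153), (62, 152)]
```

View pics/t7.png

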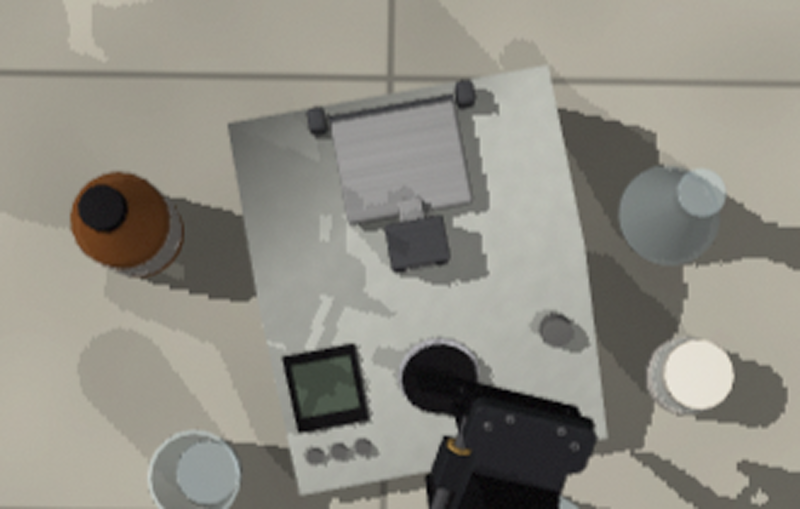

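The crop shows the bolt tip over the shut lid at (410,208), the gripper clear of the knob, and the bottle (120,220) and flask (670,213) standing in place.

```bash
python3 -c "
from cell import env;print(env.job_done())"
```

```text
the job is handed in; nothing more can be done
None
```

The lid is shut, the knob was turned to its click and released, the bolt tip is over the lid at about 12 mm travel, and the bottle and flask still stand in place; the job is handed in, with no verdict returned.

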